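# Open the mosaic sample case

## Task

On the tile shop's counter stand two latched sample cases. Open the one with the brown-and-gold mosaic on its lid for a customer: swing its yellow latch lever aside by the red knob, through at least a right angle so that it is well clear of the lid, then raise the lid by its steel handle to about 70 degrees and leave it standing open. Leave the latch of the case with the white-and-grey mosaic as it is.

Things in the scene. Friction and masses are not known exactly. Their poses are not given: they have to be found in the camera images.
- case: The case to open: fixed black box, 160 mm deep (x), 240 wide (y), 98 high with its 12 mm lid, brown-and-gold mosaic on the lid. Origin: centre of its underside; x points from the near side, with handle and latch, to the hinge; y to the left, z up.
- latch (a joint): Yellow latch lever of that case, rad. 0: it points back over the lid and blocks it. Grows to its stop at 2.0 as the knob swings clockwise seen from above, out to the case's right side (-y), then towards the robot; off the lid above 1.4. Starts at 0 to 0.25. About 1.5 N at the knob moves it; it stays where left.
- latch_knob (a point): Round upright red knob, 16 mm diameter, 40 tall, on the level yellow bar (16 wide, 5 thick), 60 mm from its fixed upright pivot by the case's near side. Point on the knob's axis, 12 mm below its top, 28 above the bar, 34 above the lid. Frame turns with the lever: x level from pivot to knob (pivot axis at x = -60 mm), z up.
- lid (a joint): Lid of that case, rad: 0 shut, grows as its near edge rises, stop at 1.6. Stiff hinge along the far top edge: about 4 N at the handle lifts it, and it stays where it is left. The lever blocks it until swung aside.
- lid_handle (a point): Middle of the steel handle bar on the lid's near edge: 12 mm diameter, 104 long, parallel to that edge, level with the lid (92 mm above the counter when shut), 40 mm free between bar and edge. Frame turns with the lid: x from bar to hinge (hinge line at x = 206, z = -6 mm), y along the bar, z out of the lid's top (up when shut).
- other_latch_knob (a point): The same red knob on the yellow lever of the other, white-and-grey-mosaic case (otherwise identical): to be left alone. Same point and frame as latch_knob.

How it is judged:
By the outcome, as a careful person would: the job done as asked, in the order asked, and still so for the second after the job is handed in, with the robot touching nothing.
It also fails if it takes over 48 s, if anything falls off the work surface, if the arm or the gripper's body presses on something with over 40 N, if the wrist force passes 120 N, or if a joint passes its speed limit or range.

## Robot

A 6-joint arm with a two-finger parallel gripper is mounted at the origin on the work surface. World frame = base frame: x ahead of the robot, y to its left, z up, the work surface at z = 0. Lengths are in mm, angles in rad, forces in N, time in s.
With the tool pointing down it reaches from about 350 to 975 mm from the base axis. Payload 7.1 kg.
Tool frame: the origin (TCP) lies at the centre of the arm's flange, where the gripper is bolted on; the fingertips stand 182 mm ahead of it and the grasp point (between the pads) lies 163 mm ahead of it; z points along the fingers, y is the line along which they close (so a half turn about z gives the same grasp; the last joint's range is limited). The gripper opens to 88 mm and grips with 3 to 60 N. Pads are 20 mm wide; open, the fingers measure 115 mm over their backs; the gripper's body (75 mm by 178 mm) begins 61 mm behind the grasp point.
Start: joints at [-1.253, 0.423, 1.63, -0, 1.089, -0.019], TCP at [206.56, -589.864, 404.675] pointing down, gripper open.
Joint ranges: [-3, 3], [-0.9, 2.11], [0.09, 2.58], [-1.31, 4.45], [0.11, 2.69], [-2.54, 2.54]. Speed limits (rad/s): [2.39, 2.39, 3.01, 3.14, 3.14, 3.14].

## Interface

Orientations are given as a rotation vector (axis times angle).
In Python, from workcell import readout, get_image, ctrl gives the robot as it stands.
- The arm moves only by the tool step_arm, never from a script. Its argument "targets" is a list that holds one entry, the list of rows, each a list of 7 numbers: the shift along the world's x, y, z as a fraction of full scale, then the turn, a rotation vector about the world's x, y, z as a fraction of full scale, then the opening, from 0 (shut) to 1 (fully open). In form: [[[dx, dy, dz, wx, wy, wz, claw], ...]]. A call has exactly 5 rows; each row shifts and turns the commanded pose from where the row before left it; what a row does not reach is not made up. Full scale, the value 1, is 0.05 m for a shift and 4 degrees for a turn. A row lasts 1/8 s, in which the tool goes at most 62.5 mm and 10.7 degrees, less where a joint would pass 70% of its speed; a pose out of reach is approached as far as the arm can. A call with a number of a shift or a turn outside -1 to 1 is refused whole. A call with a gripper value outside its range is refused whole. The fingers move at their own pace and stop on an object; the grip force is fixed at half the most. Time passes only in rows, so rows that do not move let the fingers close, or fill a call up. It gives the time, the measured TCP pose, the force, the opening and the grip force at its end, in the units of the state.
- readout.get_obs(): the state, without advancing time (a new reading comes with each control period).
- get_image(name): name is "side" or "top" or "wrist"; returns a dict with "pixels" (480x640x3 uint8, red, green, blue), "intrinsics" (3x3 intrinsics, pixels), "k1" (the pictures are not rectified: a ray, as slopes to the right and down, at radius r is drawn at 1 + k1 r^2 times it, then the intrinsics apply), "extrinsics" (4x4, takes a point from world to camera coordinates). Camera axes: x right, y down, z forward; pixel columns grow to the right and rows downward; lengths in mm; the calibration is good to about 2 mm. A picture is of the moment at which its call begins. There is no depth.
- ctrl.close_job(): hands the job in; it is judged then, once.
The state is a dict: "t": time; "qpos": joint angles; "qvel": joint speeds; "joint_torque": joint torques, N m; "ee_pos": TCP position; "orientation": TCP orientation; "ft_force": force on the tool from outside, world axes, zero at the start; "moment": the same for the moment, N m; "width": finger opening in mm; "grasp_force": force on a finger pad.
Only numpy, scipy, OpenCV 4.12 (cv2) and the standard library are available. Lean on these libraries where they do the work, as an engineer would, in place of code of your own. Each camera call takes 0.05 s, during which the arm holds its last target. There are 200 camera calls.

## Working session

There is one attempt and no reset: what is moved stays moved. The work goes in short steps, Python scripts to look and compute and a tool call to move; the robot and the scene stay as the last step left them, time stands still between calls to the robot, and variables do not carry over. Pictures are saved under pics/ and viewed, at most 10 in all, crops included, and the job is handed in when it is done.

Besides the shell and the picture viewer there is one more tool, called in YAML: its name, and indented under it one key for each argument. step_arm: Moves the arm, as the interface text tells. Shift numbers are shares of 0.05 m and turn numbers shares of 4 degrees, none past 1 either way. Its arguments: {"type":"object","properties":{"targets":{"type":"array"}},"required":["targets"]}

```bash
mkdir -p pics; cat > h.py <<'E'
import numpy as np, cv2
from workcell import readout, get_image, ctrl
def snap(name,fn):
    im=get_image(name); cv2.imwrite(fn,im["pixels"][:,:,::-1]); np.savez(fn+".npz",**{k:im[k] for k in("intrinsics","k1","extrinsics")}); return im
def ray(fn,u,v):
    d=np.load(fn+".npz");K=d["intrinsics"];E=d["extrinsics"];k=float(d["k1"])
    p=np.array([(u-K[0,2])/K[0,0],(v-K[1,2])/K[1,1]]);s=p.copy()
    for _ in range(20): s=p/(1+k*(s@s))
    R=E[:3,:3];o=-R.T@E[:3,3];return o,R.T@np.array([s[0],s[1],1])
def at_z(fn,u,v,z):
    o,d=ray(fn,u,v);return o+d*(z-o[2])/d[2]
def proj(fn,P):
    d=np.load(fn+".npz");K=d["intrinsics"];E=d["extrinsics"];k=float(d["k1"])
    c=E[:3,:3]@np.array(P,float)+E[:3,3];s=c[:2]/c[2];s=s*(1+k*(s@s));return K[:2,:2]@s+K[:2,2]
E
python3 - <<'E'
from h import *
for n in("top","side"):
    snap(n,f"pics/{n}1.png");o,d=ray(f"pics/{n}1.png",320,240);print(n,o.round(),(d/np.linalg.norm(d)).round(2))
o=readout.get_obs();print(o)
E
```

```text
top [443. -67. 952.] [ 0.14 -0.01 -0.99]
side [ 365. -528.  668.] [ 0.28  0.61 -0.74]
{'t': 0.1, 'qpos': array([-1.25298066e+00,  4.23785097e-01,  1.63060890e+00,  4.78748305e-06,
        1.08857850e+00, -1.89949922e-02]), 'qvel': array([ 0.00133319, -0.00260804, -0.00090932,  0.00012037,  0.00081047,
        0.00012405]), 'joint_torque': array([-5.79782791e-04, -5.45618320e+01, -2.74324572e+01,  6.45173807e-02,
        1.88827881e-02, -5.06715719e-05]), 'ee_pos': array([ 206.49942011, -589.63822227,  403.96817598]), 'orientation': array([-3.09580428e+00, -5.26331517e-01,  3.15912779e-04]), 'ft_force': array([ 0.83528745,  0.13906523, -1.28011182]), 'moment': array([-0.00190464, -0.05822409, -0.04200318]), 'grasp_force': 0.0, 'width': 87.77880813772606}
```

View pics/top1.png

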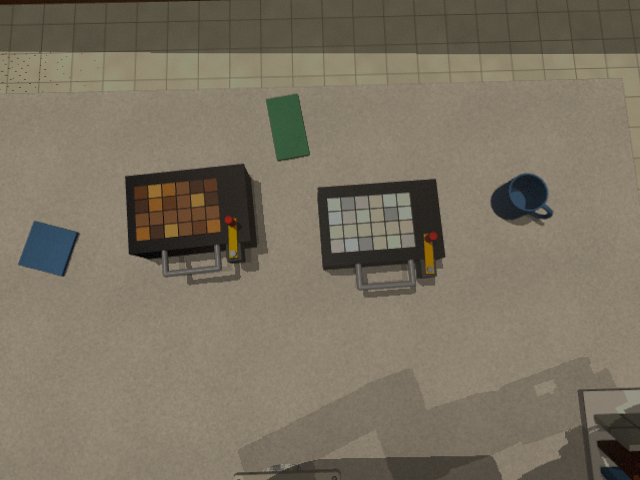

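View pics/side1.png

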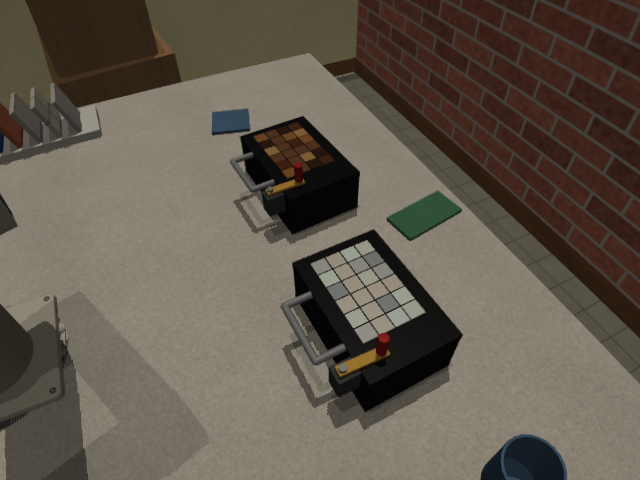

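The top view shows the brown case on the left: knob top at about (229,219), pivot at about (235,257), handle bar from (166,273) to (219,269). In the side view its knob top is at (299,165) and its bar runs from (235,160) to (258,190).

```bash
python3 - <<'E'
from h import *
T="pics/top1.png";S="pics/side1.png"
def tri(a,b):
    o1,d1=ray(T,*a);o2,d2=ray(S,*b);A=np.array([d1,-d2]).T
    s=np.linalg.lstsq(A,o2-o1,rcond=None)[0];p,q=o1+s[0]*d1,o2+s[1]*d2;return ((p+q)/2).round(1),np.linalg.norm(p-q).round(1)
print("knobtop",at_z(T,229,219,144),at_z(S,298.5,165,144),tri((229,219),(298.5,165)))
print("pivot",at_z(T,235,257,106),at_z(S,270,190,106))
l,r=at_z(T,165,273,92),at_z(T,219,269.5,92);print("bar",l,r,np.linalg.norm(l-r),at_z(S,236,160,92),at_z(S,259,189,92))
c=[at_z(T,*p,98) for p in((126,177),(246,166),(254,247),(130,254))]
print("lid",np.round(c,1))
print("othknob",at_z(T,433,237,144))
E
```

```text
knobtop [603.27057023  91.24417197 144.        ] [606.08058924  88.41281532 144.        ] (array([605.4,  91.3, 141.7]), np.float64(3.4))
pivot [535.21796051  86.87431542 106.        ] [544.6565185   87.38174548 106.        ]
bar [509.05693188 226.69436259  92.        ] [512.91571572 120.86426572  92.        ] 105.9004231181207 [518.39118156 223.2960579   92.        ] [530.76245992 114.95813307  92.        ]
lid [[704.3 307.8  98. ]
 [720.9  66.1  98. ]
 [554.8  50.9  98. ]
 [547.8 294.   98. ]]
othknob [ 558.3043249  -290.52256911  144.        ]
```

step_arm:
  targets:
    - [[0.4,0.68,0,0,0,0.925,0.7],[0.4,0.68,0,0,0,0.925,0.7],[0.4,0.68,0,0,0,0.925,0.7],[0.4,0.68,0,0,0,0.925,0.7],[0.4,0.68,0,0,0,0.925,0.7]]

```text
t: 0.72
ee_pos: [307.0, -418.6, 404.4]
orientation: [-2.971, -1.02, 0.0]
ft_force: [0.4, -0.5, 0.2]
width: 61.5
grasp_force: 0.0
```

step_arm:
  targets:
    - [[0.4,0.68,0,0,0,0.925,0.7],[0.4,0.68,0,0,0,0.925,0.7],[0.4,0.68,0,0,0,0.925,0.7],[0.4,0.68,0,0,0,0.925,0.7],[0.4,0.68,0,0,0,0.925,0.7]]

```text
t: 1.35
ee_pos: [407.0, -248.6, 404.5]
orientation: [-2.768, -1.485, 0.0]
ft_force: [0.7, -0.1, -0.7]
width: 61.6
grasp_force: 0.0
```

step_arm:
  targets:
    - [[0.4,0.68,0,0,0,0.925,0.7],[0.4,0.68,0,0,0,0.925,0.7],[0.4,0.68,0,0,0,0.925,0.7],[0.4,0.68,0,0,0,0.925,0.7],[0.4,0.68,0,0,0,0.925,0.7]]

```text
t: 1.98
ee_pos: [507.0, -78.6, 404.5]
orientation: [-2.493, -1.911, 0.0]
ft_force: [0.6, -0.1, 0.5]
width: 61.6
grasp_force: 0.0
```

step_arm:
  targets:
    - [[0.38,0.68,0,0,0,0.925,0.7],[0.38,0.68,0,0,0,0.925,0.7],[0.38,0.68,0,0,0,0.925,0.7],[0.38,0.68,0,0,0,0.925,0.7],[0,0,0,0,0,0,0.7]]

```text
t: 2.6
ee_pos: [583.3, 58.0, 404.3]
orientation: [-2.226, -2.217, -0.0]
ft_force: [-0.7, -1.1, 0.5]
width: 61.5
grasp_force: 0.0
```

```bash
python3 - <<'E'
from h import *
from scipy.spatial.transform import Rotation as R
o=readout.get_obs();print(o["t"],o["ee_pos"],R.from_rotvec(o["orientation"]).as_matrix().round(3),o["qpos"].round(2),o["ft_force"])
snap("wrist","pics/w1.png");print(ray("pics/w1.png",320,240))
for P in((604,90,144),(543,87,106),(510,173,92)):print(proj("pics/w1.png",P))
E
```

```text
2.6 [583.27729555  58.04023037 404.25797975] [[ 0.004  1.    -0.   ]
 [ 1.    -0.004  0.   ]
 [ 0.    -0.    -1.   ]] [0.08 0.37 1.72 0.   1.06 0.08] [-0.70520981 -1.09719726  0.48772298]
(array([583.87879449, 139.46752899, 385.02500522]), array([ 0.00773325, -0.32097704, -0.94738491]))
[347.24656504 193.97904063]
[263.59262247 188.20179307]
[217.07107258  71.01412871]
```

View pics/w1.png

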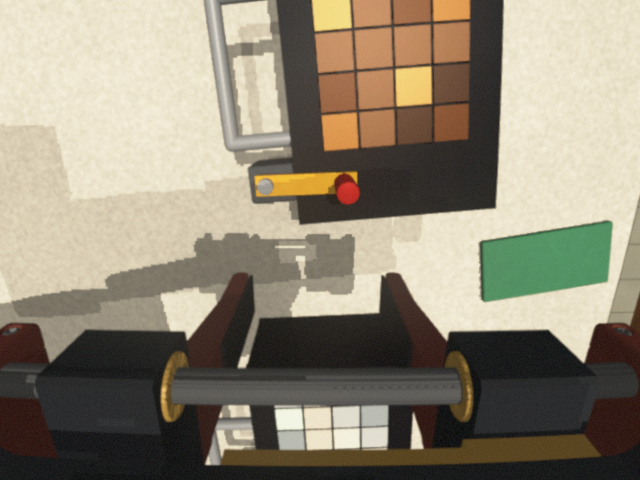

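The wrist view shows the knob top at (347,191), the pivot screw at (265,186) and the handle bar running from (214,10) to (231,140), all of the brown case.

```bash
python3 - <<'E'
from h import *
W="pics/w1.png"
print(at_z(W,347.5,191,144),at_z(W,265,186,108),at_z(W,214,10,92),at_z(W,231,140,92),"lid edge",at_z(W,283,60,98),at_z(W,299,222,98),at_z(W,494,207,98))
E
```

```text
[604.12885443  92.00753984 144.        ] [544.44102713  89.06195203 108.        ] [510.54919426 214.52141904  92.        ] [517.19985004 122.52221308  92.        ] lid edge [559.80215199 179.15278954  98.        ] [569.25142536  57.66882974  98.        ] [727.30385851  69.74820287  98.        ]
```

step_arm:
  targets:
    - [[0.42,0.68,0,0,0,0.9,0.7],[0,0,-0.9,0,0,0,0.7],[0,0,-0.8,0,0,0,0.7],[0,0,-0.44,0,0,0,0.4],[0,0,0,0,0,0,0.2]]

```text
t: 3.28
ee_pos: [602.4, 89.0, 295.8]
orientation: [-2.158, -2.279, 0.006]
ft_force: [0.4, -0.3, -0.7]
width: 44.5
grasp_force: 0.0
```

step_arm:
  targets:
    - [[0,0,0,0,0,0,0],[0,0,0,0,0,0,0],[0,0,0,0,0,0,0],[0,0,0,0,0,0,0],[0,0,0,0,0,0,0]]

```text
t: 3.9
ee_pos: [604.0, 90.2, 298.6]
orientation: [2.158, 2.282, 0.002]
ft_force: [0.4, -1.8, 5.8]
width: 15.3
grasp_force: 30.0
```

```bash
python3 - <<'E'
from h import *
p=np.array([544.4,89]);
a=0.05-np.arange(0,1.91,0.1);q=p+59.8*np.c_[np.cos(a),np.sin(a)]
print((np.diff(q,axis=0)/50).round(2).tolist());print(q.round(1).tolist())
E
```

```text
[[0.0, -0.12], [-0.01, -0.12], [-0.02, -0.12], [-0.04, -0.11], [-0.05, -0.11], [-0.06, -0.1], [-0.07, -0.1], [-0.08, -0.09], [-0.09, -0.08], [-0.09, -0.07], [-0.1, -0.06], [-0.11, -0.05], [-0.11, -0.04], [-0.12, -0.03], [-0.12, -0.02], [-0.12, -0.01], [-0.12, 0.0], [-0.12, 0.02], [-0.12, 0.03]]
[[604.1, 92.0], [604.1, 86.0], [603.5, 80.1], [602.3, 74.2], [600.6, 68.5], [598.2, 63.0], [595.4, 57.7], [592.0, 52.8], [588.2, 48.2], [583.9, 44.1], [579.2, 40.4], [574.2, 37.1], [568.8, 34.4], [563.3, 32.3], [557.5, 30.7], [551.6, 29.6], [545.6, 29.2], [539.7, 29.4], [533.7, 30.2], [527.9, 31.5]]
```

step_arm:
  targets:
    - [[0,-0.12,0,0,0,0,0],[-0.01,-0.12,0,0,0,0,0],[-0.02,-0.12,0,0,0,0,0],[-0.04,-0.11,0,0,0,0,0],[-0.05,-0.11,0,0,0,0,0]]

```text
t: 4.53
ee_pos: [598.7, 61.1, 298.6]
orientation: [2.157, 2.28, 0.006]
ft_force: [5.5, 3.4, 3.5]
width: 15.4
grasp_force: 30.0
```

step_arm:
  targets:
    - [[-0.06,-0.1,0,0,0,0,0],[-0.07,-0.1,0,0,0,0,0],[-0.08,-0.09,0,0,0,0,0],[-0.09,-0.08,0,0,0,0,0],[-0.09,-0.07,0,0,0,0,0]]

```text
t: 5.15
ee_pos: [581.8, 37.4, 299.2]
orientation: [2.151, 2.274, 0.012]
ft_force: [20.2, -12.6, -5.7]
width: 15.7
grasp_force: 30.0
```

step_arm:
  targets:
    - [[-0.1,-0.06,0,0,0,0,0],[-0.11,-0.05,0,0,0,0,0],[-0.11,-0.04,0,0,0,0,0],[-0.12,-0.03,0,0,0,0,0],[-0.12,-0.02,0,0,0,0,0]]

```text
t: 5.78
ee_pos: [555.1, 22.9, 299.7]
orientation: [2.142, 2.27, 0.004]
ft_force: [19.6, -50.2, -3.4]
width: 14.1
grasp_force: 36.3
```

step_arm:
  targets:
    - [[-0.12,-0.01,0,0,0,0,0],[-0.12,0,0,0,0,0,0],[-0.12,0.02,0,0,0,0,0],[-0.06,0.01,0,0,0,0,0],[0,0,0,0,0,0,0]]

```text
t: 6.4
ee_pos: [527.2, 22.0, 298.7]
orientation: [2.149, 2.282, -0.025]
ft_force: [-13.1, -63.0, 26.8]
width: 10.0
grasp_force: 43.1
```

step_arm:
  targets:
    - [[0,0,0,0,0,0,0.5],[0,0,0,0,0,0,0.7],[0,0,0,0,0,0,0.7],[0,0,0.9,0,0,0,0.7],[0,0,0.9,0,0,0,0.5]]

```text
t: 7.02
ee_pos: [528.8, 30.7, 387.9]
orientation: [-2.156, -2.283, 0.003]
ft_force: [0.5, 0.8, -0.2]
width: 44.5
grasp_force: 0.0
```

```bash
python3 - <<'E'
from h import *
o=readout.get_obs();print(o["ee_pos"],o["ft_force"],o["orientation"])
im=snap("side","pics/side2.png");snap("wrist","pics/w2.png")
cv2.imwrite("pics/both2.png",np.hstack([cv2.resize(cv2.imread("pics/side2.png")[60:300,130:450],(400,300)),cv2.resize(cv2.imread("pics/w2.png"),(400,300))]))
E
```

```text
[528.8328203   30.74717937 387.94661438] [ 0.50827542  0.78799273 -0.22187395] [-2.15604476 -2.28266352  0.00257592]
```

View pics/both2.png

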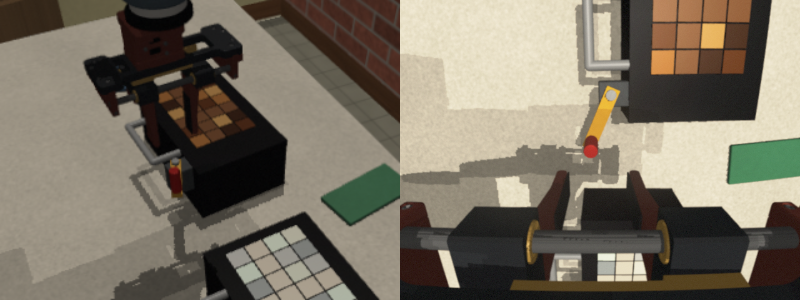

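The latch lever now points towards the robot, swung to about 1.9–2.0 and clear of the lid. In the wrist half the bar lies at about (587,30) of the composite and the knob at (591,150).

step_arm:
  targets:
    - [[-0.1,0.9,0,0,0,0,0.4],[-0.1,0.9,0,0,0,0,0.4],[-0.1,0.9,0,0,0,0.2,0.4],[0,0.1,-0.6,0,0,0,0.4],[0,0,0,0,0,0,0.4]]

```text
t: 7.75
ee_pos: [512.7, 170.9, 355.1]
orientation: [-2.138, -2.298, 0.008]
ft_force: [-0.5, 0.2, 0.7]
width: 35.1
grasp_force: 0.0
```

```bash
python3 - <<'E'
from h import *
from scipy.spatial.transform import Rotation as R
W="pics/w2.png"
print(at_z(W,299,48,92),"knob",at_z(W,305,241,144),"piv",at_z(W,339,154,108))
o=readout.get_obs();print(o["ee_pos"],R.from_rotvec(o["orientation"]).as_matrix()[:,1])
snap("wrist","pics/w3.png")
E
```

```text
[513.18695194 158.27363906  92.        ] knob [524.69405066  32.99255019 144.        ] piv [545.53226213  87.45889573 108.        ]
[512.72176388 170.93526079 355.11177228] [ 0.99738252  0.07209532 -0.00551054]
```

View pics/w3.png

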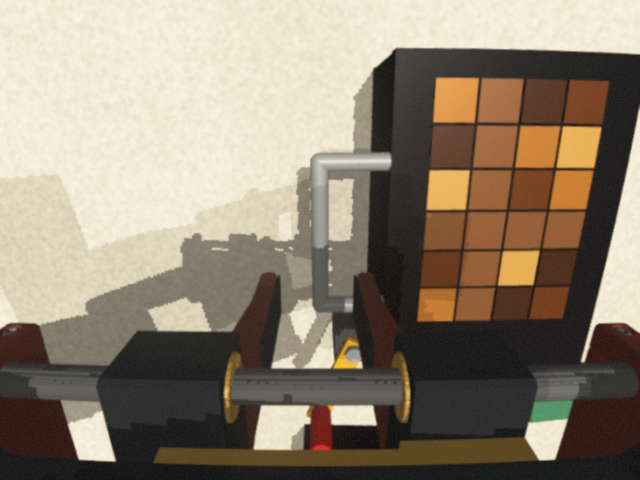

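The bar runs from (320,160) to (320,305), centred between the fingers (midline at about column 318), so I descend.

step_arm:
  targets:
    - [[0,0,-0.8,0,0,0,0.4],[0,0,-0.8,0,0,0,0.4],[0,0,-0.4,0,0,0,0.4],[0,0,0,0,0,0,0.4],[0,0,0,0,0,0,0]]

```text
t: 8.43
ee_pos: [514.7, 170.0, 258.8]
orientation: [2.143, 2.296, 0.002]
ft_force: [0.0, 0.2, -0.1]
width: 28.2
grasp_force: 0.0
```

step_arm:
  targets:
    - [[0,0,0,0,0,0,0],[0,0,0,0,0,0,0],[0,0,0,0,0,0,0],[0,0,0,0,0,0,0],[0,0,0,0,0,0,0]]

```text
t: 9.05
ee_pos: [513.6, 170.2, 258.6]
orientation: [-2.142, -2.298, 0.001]
ft_force: [-4.4, -0.9, 6.0]
width: 11.0
grasp_force: 30.0
```

```bash
python3 - <<'E'
from h import *
c,s=np.cos(.075),np.sin(.075)
th=np.radians(np.linspace(0,70,21));t0=np.arctan2(6,206);r=np.hypot(206,6)
h=-r*np.cos(th+t0);z=r*np.sin(th+t0)
d=np.c_[np.diff(h)*c,np.diff(h)*s,np.diff(z)]/50
print(d.round(2).tolist())
E
```

```text
[[0.01, 0.0, 0.25], [0.03, 0.0, 0.25], [0.05, 0.0, 0.25], [0.06, 0.0, 0.24], [0.08, 0.01, 0.24], [0.09, 0.01, 0.24], [0.1, 0.01, 0.23], [0.12, 0.01, 0.22], [0.13, 0.01, 0.21], [0.14, 0.01, 0.21], [0.16, 0.01, 0.2], [0.17, 0.01, 0.19], [0.18, 0.01, 0.18], [0.19, 0.01, 0.17], [0.2, 0.01, 0.15], [0.21, 0.02, 0.14], [0.22, 0.02, 0.13], [0.22, 0.02, 0.11], [0.23, 0.02, 0.1], [0.24, 0.02, 0.09]]
```

step_arm:
  targets:
    - [[0.01,0,0.25,0,0,0,0],[0.03,0,0.25,0,0,0,0],[0.05,0,0.25,0,0,0,0],[0.06,0,0.24,0,0,0,0],[0.08,0.01,0.24,0,0,0,0]]

```text
t: 9.68
ee_pos: [524.6, 170.8, 319.8]
orientation: [-2.141, -2.295, 0.003]
ft_force: [-5.6, 3.4, -2.1]
width: 11.1
grasp_force: 30.0
```

step_arm:
  targets:
    - [[0.09,0.01,0.24,0,0,0,0],[0.1,0.01,0.23,0,0,0,0],[0.12,0.01,0.22,0,0,0,0],[0.13,0.01,0.21,0,0,0,0],[0.14,0.01,0.21,0,0,0,0]]

```text
t: 10.3
ee_pos: [552.6, 173.2, 375.1]
orientation: [-2.139, -2.294, 0.008]
ft_force: [-11.7, 2.2, 2.6]
width: 11.5
grasp_force: 30.0
```

step_arm:
  targets:
    - [[0.16,0.01,0.2,0,0,0,0],[0.17,0.01,0.19,0,0,0,0],[0.18,0.01,0.18,0,0,0,0],[0.19,0.01,0.17,0,0,0,0],[0.2,0.01,0.15,0,0,0,0]]

```text
t: 10.92
ee_pos: [597.2, 176.3, 422.0]
orientation: [-2.138, -2.293, 0.007]
ft_force: [-20.0, 3.4, 18.6]
width: 11.1
grasp_force: 30.1
```

step_arm:
  targets:
    - [[0.21,0.02,0.14,0,0,0,0],[0.22,0.02,0.13,0,0,0,0],[0.22,0.02,0.11,0,0,0,0],[0.23,0.02,0.1,0,0,0,0],[0.24,0.02,0.09,0,0,0,0]]

```text
t: 11.55
ee_pos: [655.3, 181.2, 451.2]
orientation: [-2.142, -2.298, -0.003]
ft_force: [-6.4, 3.6, 8.3]
width: 11.5
grasp_force: 30.0
```

```bash
python3 - <<'E'
from h import *
snap("side","pics/side3.png")
E
```

```text
(no output)
```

View pics/side3.png

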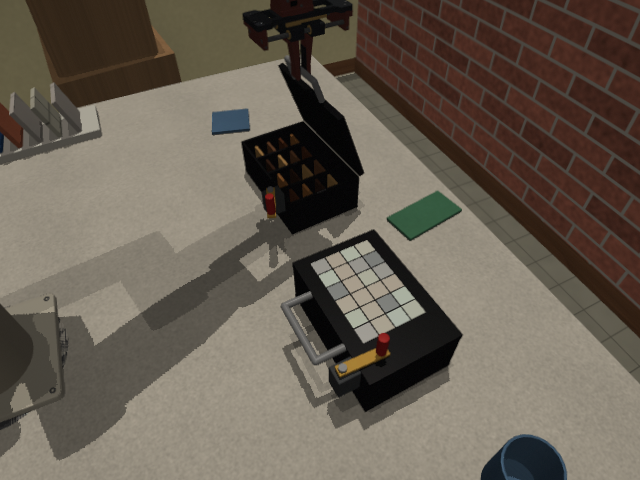

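The lid stands at about 70–72°, and the other case's latch is untouched. I release and go straight up.

step_arm:
  targets:
    - [[0,0,0,0,0,0,0.25],[0,0,0,0,0,0,0.45],[0,0,0,0,0,0,0.45],[0,0,0.5,0,0,0,0.45],[0,0,0.9,0,0,0,0.45]]

```text
t: 12.22
ee_pos: [655.3, 180.4, 516.2]
orientation: [-2.141, -2.296, 0.006]
ft_force: [-0.4, 0.4, 0.9]
width: 39.4
grasp_force: 0.0
```

step_arm:
  targets:
    - [[-0.4,0,0.6,0,0,0,0.45],[-0.8,0,0.2,0,0,0,0.45],[-0.8,0,0,0,0,0,0.45],[-0.8,0,0,0,0,0,0.45],[0,0,0,0,0,0,0.45]]

```text
t: 12.85
ee_pos: [513.5, 180.5, 558.2]
orientation: [2.142, 2.298, 0.0]
ft_force: [1.2, -0.5, -0.8]
width: 39.5
grasp_force: 0.0
```

```bash
python3 - <<'E'
from h import *
snap("side","pics/side4.png");snap("top","pics/top4.png")
S="pics/side4.png"
c=np.array([719,186,86.]);ex=np.array([np.cos(.075),np.sin(.075),0]);ey=np.array([-ex[1],ex[0],0])
for a in(60,70,80):
    t=np.radians(a+1.7);m=c-206*np.cos(t)*ex+[0,0,206*np.sin(t)]
    print(a,proj(S,m-52*ey),proj(S,m+52*ey))
A=cv2.imread(S)[40:280,200:520];B=cv2.imread("pics/top4.png")[100:340,60:380]
cv2.imwrite("pics/both4.png",np.hstack([cv2.resize(A,(400,300)),cv2.resize(B,(400,300))]))
E
```

```text
60 [296.90508766  94.17519765] [271.64443126  70.16531603]
70 [313.191748    81.99165386] [286.70859153  58.94548021]
80 [330.36199206  72.76143621] [302.75672169  50.56375076]
```

View pics/both4.png

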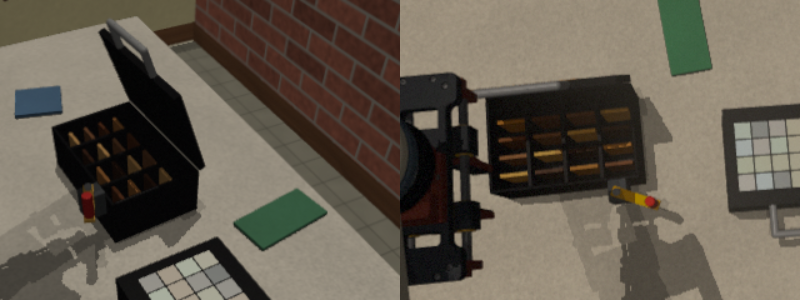

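The lid stands open: its bar's left end is at about (287,59) in the full side picture, against (286.7,58.9) predicted for 70°. The latch is off the lid, pointing at the robot's side, and the robot touches nothing.

```bash
python3 -c "
from h import *
print(ctrl.close_job())"
```

```text
the job is handed in; nothing more can be done
None
```

The job is handed in: the brown-and-gold case's latch is swung aside to about 2.0 rad, near its stop, its lid stands open at about 70°, and the white-and-grey case's latch was left alone.

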